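# Dock the condensate cartridge past its spring catch

### The job

Push the white cartridge with the blue band along its grey dock until it is fully home against the end stop, holding the red spring pad down with a fingertip while the cartridge slides over the catch pin. Then let go, so that the catch springs up behind the cartridge and locks it in. Do it gently, without lifting or tipping the cartridge, and leave everything else on the bench where it is.

Things in the scene. Friction and masses are not known exactly. Their poses are not given: they have to be found in the camera images.
- dock: Grey cradle fixed to the bench. Its x is the direction in which the cartridge is pushed home, y left of that, z up. Origin: on the bench top, on the centre line, at the face of the catch pin that the waiting cartridge meets. Base 6 mm thick, x = -115 to 103 mm, with a 30 mm wide slot along its centre; guide walls 22 mm high, 6 mm thick, inner faces at y = +-41.5 mm.
- end_stop (a point): Top edge, on the centre line, of the dock's end stop, on the face that the cartridge comes to rest against: dock x = 93 mm, 46 mm above the bench. A brass hose stub sticks out behind the stop to x = 131 mm.
- catch (a joint): Spring catch, one rigid piece moving straight down: red pad, red strip, steel pin. 0 = up, 0.012 m = fully down; rises by itself; takes about 1.4 N at the top, 2.4 N fully down. Pressed more than 7 mm it lets the cartridge slide over the pin. A cartridge over the pin keeps it down by itself. With the cartridge home and nothing pressing pad, strip or pin, it springs up behind the cartridge.
- pad_top (a point): Centre of the top of the red pad, 22 mm above the bench when up; moves with the catch. Pad: 70 mm along dock x (-185 to -115 mm), 44 mm wide. A red strip of the same top height, 20 mm wide, runs on from it under the cartridge to the pin. A fingertip can press pad or strip behind the cartridge and slide along it, staying down, to push the cartridge's rear face.
- pin_top (a point): Top centre of the steel catch pin, 33 mm above the bench when up (11 mm above the strip); moves with the catch. Pin: dock x = 0 to 10 mm, 20 mm wide. A finger sliding low on the strip runs into the pin, so the last part of the push has to be made higher than 33 mm, after the cartridge's front has covered the pin by some 10 mm or more.
- cartridge: White box with a blue band, 80 x 80 mm, 64 mm high, about 0.85 kg, loose between the guide walls, axes parallel to the dock's. Origin: centre of its underside, 6 mm above the bench. Flat rear face at x = -40 mm, front at +40. A tunnel 30 mm wide, 20 mm high runs under it along x. It starts with the origin at dock x = -70 to -45 mm (front 5 to 30 mm short of the pin); home is dock x = 53 mm.
- spent: Bystander: a spent cartridge, same shape and size as the fresh one but grey with an orange band, standing on the table; not to be disturbed. Origin: at its underside.
- elbow: Bystander: brass pipe elbow, about 49 x 49 x 28 mm (its origin lies under the bend); not to be disturbed. Origin: at its underside.
- spanner: Bystander: steel spanner, 170 mm long, lying flat; not to be disturbed. Origin: at its underside.
- spray: Bystander: leak-test spray can, white with a yellow label and red cap, 60 mm across, 170 mm tall; not to be disturbed. Origin: at its underside.
- basket: Bystander: white plastic basket, 170 x 240 x 60 mm; not to be disturbed. Origin: at its underside.
- tape: Bystander: yellow roll of tape, 90 mm across, 22 mm high; not to be disturbed. Origin: at its underside.
- mug: Bystander: blue mug, 80 mm across, 90 mm tall; not to be disturbed. Origin: at its underside.
Things that resemble listed ones, but are neither listed nor needed, are in the scene too. Leave any pink or yellow look-alike of the cartridge alone.

How it is judged (in metres and radians):
On the way, in this order (a step that is already met when the one before it is completed fails the run):
1. a finger presses the catch down while the cartridge is still waiting in front of the pin (value of joint catch above 0.006 m and contact force between the fingers and catch above 0.3 N and x of cartridge in the frame of dock below -0.034 m), for 0.1 s.
2. the cartridge has slid over the held-down pin (x of cartridge in the frame of dock above -0.03 m and value of joint catch above 0.005 m), for 0.05 s.
At the end, for the whole second after the job is handed in: The cartridge stands level in the dock within 3.5 mm of the end stop, at rest, and the catch is up again behind it (less than 3 mm down) (x of cartridge in the frame of dock between 0.0495 and 0.057 m and value of joint catch below 0.003 m and height (world z) of cartridge below 0.01 m and angle between cartridge's own z axis and vertical below 0.06 rad and linear speed of cartridge below 0.01 m/s); the robot touches nothing.
It fails at once if the cartridge is lifted (more than 10 mm) (height (world z) of cartridge above 0.016 m).
It fails at once if the cartridge is tipped (more than about 14 degrees) (angle between cartridge's own z axis and vertical above 0.25 rad).
It fails at once if the cartridge is shoved roughly (faster than 0.35 m/s) (linear speed of cartridge above 0.35 m/s).
It fails at once if a bystander is displaced by more than 30 mm or lifted (distance of any of spent, elbow, spanner, spray, basket, tape, mug from where it was at the start of the episode above 0.03 m).
It also fails if it takes over 42 s, if anything falls off the work surface, if the arm or the gripper's body presses on something with over 40 N, if the wrist force passes 120 N, or if a joint passes its speed limit or range.

### The arm

A 6-joint arm with a two-finger parallel gripper is mounted at the origin on the work surface. World frame = base frame: x ahead of the robot, y to its left, z up, the work surface at z = 0. Lengths are in mm, angles in rad, forces in N, time in s.
With the tool pointing down it reaches from about 400 to 925 mm from the base axis. Payload 12.5 kg.
Tool frame: the origin (TCP) lies on the centre line of the jaws, within the pads' length; the fingertips stand 19 mm ahead of it and the grasp point (between the pads) is the TCP; z points along the fingers, y is the line along which they close (so a half turn about z gives the same grasp; the last joint's range is limited). The gripper opens to 95 mm and grips with 3 to 60 N. Pads are 20 mm wide; open, the fingers measure 119 mm over their backs; the gripper's body (75 mm by 180 mm) begins 59 mm behind the grasp point.
Start: joints at [-1.305, 0.491, 1.559, -0, 1.092, -0.106], TCP at [227.081, -582.305, 233.661] pointing down, gripper open.
Joint ranges: [-3.1, 3.1], [-0.84, 2.19], [0.05, 2.79], [-1.13, 4.28], [0.06, 2.93], [-2.69, 2.69]. Speed limits (rad/s): [2.22, 2.22, 2.79, 3.14, 3.14, 3.14].

### API

Orientations are given as [roll, pitch, yaw] about the fixed x, y, z axes, in that order (R = Rz(yaw) Ry(pitch) Rx(roll)).
In Python, from cell import state, read_camera, job_done gives the robot as it stands.
- The arm moves only by the tool arm_command, never from a script. Its argument "deltas" is a list of rows, each an object of numbers: "dx", "dy", "dz": the shift along the world's x, y, z in m; "yaw": the turn about the world's z in degrees. In form: [{"dx": .., "dy": .., "dz": .., "yaw": ..}, ...]. A call has 1 to 20 rows; each row shifts and turns the commanded pose from where the row before left it; what a row does not reach is not made up. A row lasts 1/10 s, in which the tool goes at most 50 mm and 8.59 degrees, less where a joint would pass 70% of its speed; a pose out of reach is approached as far as the arm can. A call with a gripper value outside its range is refused whole. "gripper" is the finger opening in m, from 0 to 0.0951, set as the call begins (left out, the last holds). The fingers move at their own pace and stop on an object; the grip force is fixed at half the most. Time passes only in rows, so rows that do not move let the fingers close. It gives the time, the measured TCP pose, the force, the opening and the grip force at its end, in the units of the state.
- state(): the state, without advancing time (a new reading comes with each control period).
- read_camera(name): name is "scene" or "top" or "wrist"; returns a dict with "color" (480x640x3 uint8, red, green, blue), "range_z" (480x640 float32, mm along the optical axis (not along the pixel's ray), 0 where there is no reading), "fx", "fy", "cx", "cy" (pixels), "extrinsics" (4x4, takes a point from camera to world coordinates). Camera axes: x right, y up, looking along -z (the intrinsics and any distortion apply to the point x, -y, -z); pixel columns grow to the right and rows downward; lengths in mm; the calibration is good to about 2 mm. A picture is of the moment at which its call begins.
- job_done(): hands the job in; it is judged then, once.
The state is a dict: "t": time; "joints": joint angles; "qvel": joint speeds; "tau": joint torques, N m; "eef_pos": TCP position; "tcp_rot": TCP orientation; "ft_force": force on the tool from outside, world axes, zero at the start; "moment": the same for the moment, N m; "opening": opening from 0.0 (shut) to 1.0 (fully open); "grip_force": force on a finger pad.
Only numpy, scipy, OpenCV 4.12 (cv2) and the standard library are available. Lean on these libraries where they do the work, as an engineer would, in place of code of your own. Each camera call takes 0.05 s, during which the arm holds its last target. There are 200 camera calls.

## Working session

There is one attempt and no reset: what is moved stays moved. The work goes in short steps, Python scripts to look and compute and a tool call to move; the robot and the scene stay as the last step left them, time stands still between calls to the robot, and variables do not carry over. Pictures are saved under pics/ and viewed, at most 10 in all, crops included, and the job is handed in when it is done.

Besides the shell and the picture viewer there is one more tool, called after ">>>" as name(argument=value, ...) on one line, values as JSON. arm_command: Moves the arm, as the interface text tells. Its arguments: {"type":"object","properties":{"deltas":{"type":"array"},"gripper":{"type":"number"}},"required":["deltas"]}

```bash
mkdir -p pics
cat > h.py <<'E'
import numpy as np, cv2
from cell import state, read_camera, job_done
def pts(c):
    "world point per pixel from range"
    v,u=np.mgrid[0:480,0:640]; z=c["range_z"]
    p=np.stack([(u-c["cx"])/c["fx"]*z,-(v-c["cy"])/c["fy"]*z,-z,np.ones_like(z)],-1)
    return (p@np.array(c["extrinsics"]).T)[...,:3]
def save(n,im,s=1): cv2.imwrite(f"pics/{n}.png",cv2.resize(im[...,::-1],None,fx=s,fy=s,interpolation=cv2.INTER_CUBIC))
E
python3 - <<'E'
from h import *
for n in("scene","top"):
    c=read_camera(n); save(n,c["color"]); np.save(n,dict(c),allow_pickle=True)
    print(n,c["fx"],c["cx"],c["cy"],np.round(c["extrinsics"],3).tolist(),c.keys())
print(state())
E
```

```text
scene 576.3867872965045 328.23529062282074 231.72491126945198 [[0.287, -0.807, 0.516, 1205.663], [0.958, 0.243, -0.153, -149.469], [-0.002, 0.538, 0.843, 1078.063], [0.0, 0.0, 0.0, 1.0]] dict_keys(['color', 'range_z', 'fx', 'fy', 'cx', 'cy', 'extrinsics'])
top 439.7857421419871 323.1608700653388 239.52298618319273 [[-0.009, 0.991, -0.13, 415.741], [-1.0, -0.007, 0.012, 30.156], [0.011, 0.13, 0.991, 1073.106], [0.0, 0.0, 0.0, 1.0]] dict_keys(['color', 'range_z', 'fx', 'fy', 'cx', 'cy', 'extrinsics'])
{'t': 0.1, 'joints': array([-1.30455189e+00,  4.91524074e-01,  1.55941793e+00,  3.25860009e-05,
        1.09171012e+00, -1.05584755e-01]), 'qvel': array([ 0.0005367 , -0.00314808, -0.00136139, -0.00024097,  0.00086078,
        0.00100367]), 'tau': array([ 3.05786954e-03, -6.13624120e+01, -2.58606148e+01,  6.94000488e-02,
        4.70335514e-02, -7.75651552e-05]), 'eef_pos': array([ 227.05623276, -582.07116976,  233.09464215]), 'tcp_rot': array([-3.14054213e+00, -1.40396228e-04,  3.71814082e-01]), 'ft_force': array([-0.34280065, -0.5729294 , -0.78594055]), 'moment': array([-0.02391878,  0.01504787,  0.03808268]), 'grip_force': 0.0, 'opening': 1.0005392426414534}
```

View pics/scene.png

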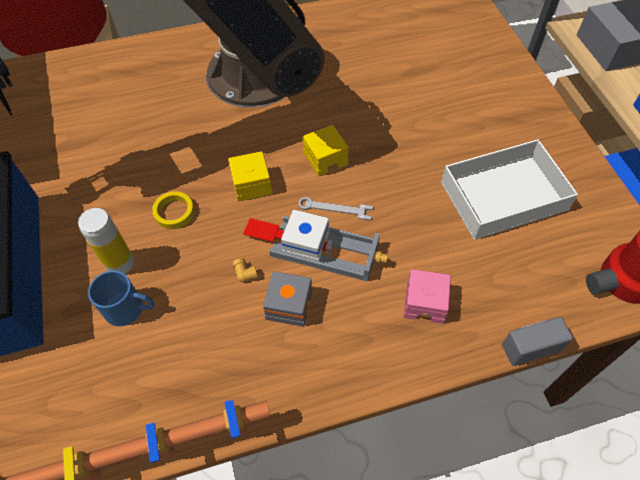

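View pics/top.png

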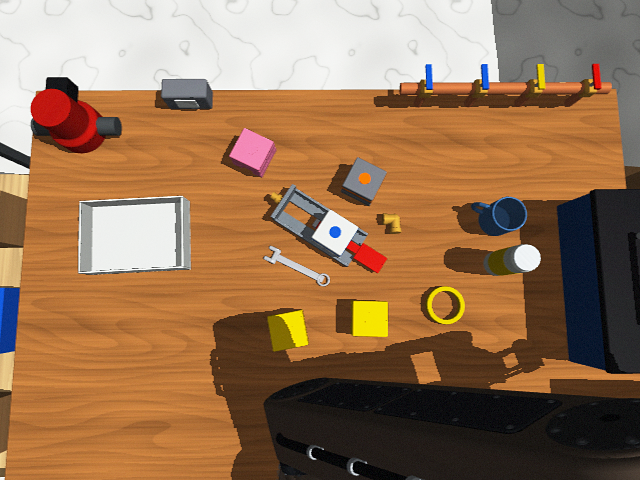

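The white box with the blue disc is at scene (305,232) and top (337,232), in the grey dock. Its red pad is at top (370,258) and its brass stub at top (274,198).

Things it could be mistaken for, by top pixel: grey/orange spent (363,180), pink (252,152), yellow (370,318) and yellow (288,330). I choose the white one at (337,232).

```bash
cat >> h.py <<'E'
def ray(c,u,v):
    E=np.array(c["extrinsics"]); d=E[:3,:3]@np.array([(u-c["cx"])/c["fx"],-(v-c["cy"])/c["fy"],-1]); return E[:3,3],d
def plane(c,uv,z):
    o,d=ray(c,*uv); return o+d*(z-o[2])/d[2]
def tri(c1,p1,c2,p2):
    o,d=ray(c1,*p1);q,e=ray(c2,*p2)
    s=np.linalg.lstsq(np.c_[d,-e],q-o,rcond=None)[0]; a,b=o+s[0]*d,q+s[1]*e
    return (a+b)/2,np.linalg.norm(a-b)
def big(mask,near=None):
    n,l,s,ce=cv2.connectedComponentsWithStats(mask.astype(np.uint8))
    i=[k for k in range(1,n) if s[k,4]>15]
    k=min(i,key=lambda k:np.hypot(*(ce[k]-near)))
    return l==k,ce[k]
E
cat > m.py <<'E'
from h import *
C={n:np.load(n+".npy",allow_pickle=True).item() for n in("scene","top")}
near=dict(scene=dict(red=(262,230),blue=(305,228),white=(305,230),br=(381,258)),top=dict(red=(370,258),blue=(335,232),white=(337,232),br=(274,198)))
ce={}
for n,c in C.items():
    H=cv2.cvtColor(c["color"],cv2.COLOR_RGB2HSV).astype(int); h,s,v=H[...,0],H[...,1],H[...,2]
    M=dict(red=((h<6)|(h>174))&(s>180)&(v>120),blue=(h>100)&(h<130)&(s>150),white=(s<50)&(v>190),br=(h>14)&(h<27)&(s>120)&(v>90))
    for k,m in M.items():
        m,p=big(m,near[n][k]); ce[n,k]=p
        r=cv2.minAreaRect(np.argwhere(m)[:,::-1].astype(np.float32))
        print(n,k,m.sum(),p.round(1),np.round(r[0],1),np.round(r[1],1),round(r[2],1))
        if k in("red","white"):
            z=22 if k=="red" else 70
            w=np.array([plane(c,q,z) for q in cv2.boxPoints(r)]); print(w[:,:2].round(0).tolist(), w.mean(0).round(1), "range z",np.median(pts(c)[...,2][m]).round(1))
for k in("red","blue","white","br"):
    print(k,*tri(C["top"],ce["top",k],C["scene"],ce["scene",k]),plane(C["top"],ce["top",k],dict(red=22,blue=70,white=70,br=30)[k]).round(1))
c=C["top"]["color"][170:290,240:410]; save("crop",c,4)
E
python3 m.py
```

```text
scene red 597 [262.4 229.9] [263.4 230.2] [38.3 17.7] 14.0
[[512.0, -137.0], [470.0, -119.0], [518.0, -46.0], [558.0, -66.0]] [514.3 -92.   22. ] range z 22.9
scene blue 97 [304.6 227.7] [304.5 227.5] [ 9. 11.] 90.0
scene white 1054 [304.5 228.9] [304.4 228.5] [39.  32.6] 14.6
[[578.0, -64.0], [507.0, -28.0], [554.0, 42.0], [623.0, 4.0]] [565.6 -11.7  70. ] range z 71.2
scene br 137 [380.3 256.8] [380.5 256.5] [11. 13.] 90.0
top red 618 [367.2 255.9] [365.2 254.7] [40.3 17.9] 32.5
[[525.0, -31.0], [561.0, -55.0], [508.0, -135.0], [472.0, -111.0]] [516.5 -83.2  22. ] range z 22.2
top blue 102 [334.8 231.5] [335.  231.5] [11. 10.] 90.0
top white 1018 [334.9 232. ] [334.9 231.9] [34.1 33.4] 32.5
[[554.0, 45.0], [620.0, 3.0], [576.0, -63.0], [511.0, -21.0]] [565.3  -9.3  70. ] range z 70.1
top br 94 [275.4 196.6] [275.  195.5] [13.4  9.2] 45.0
red [512.90794492 -90.98230985  20.33887103] 5.659396303908765 [513.3 -88.   22. ]
blue [565.5857862  -10.13821541  71.18580148] 2.0438621012829277 [566.   -9.2  70. ]
white [565.23132001 -10.42213849  66.26387307] 1.789383468812496 [564.9  -9.4  70. ]
br [657.23261819 129.16993192  33.17106274] 5.094526518274107 [658.6 132.   30. ]
```

```bash
ls pics
```

```text
crop.png
scene.png
top.png
```

View pics/crop.png

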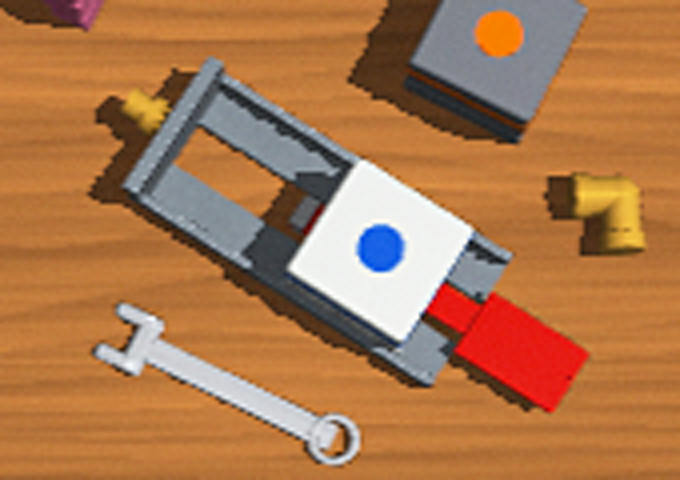

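The crop confirms the choice: a white box with a blue disc in the grey dock, with its red strip and pad at crop (455,305) and (520,350). The pin is in front of it at crop (310,215).

The dock yaw is about 56.5°, its origin is about (592,30), and the cartridge x is about -49. I move above the pad at dock x = -130 with the gripper closing.

>>> arm_command(deltas=[{"dx":0.0073,"dy":0.0126,"yaw":1.0},{"dx":0.0147,"dy":0.0253,"yaw":1.8},{"dx":0.0147,"dy":0.0253,"yaw":1.8},{"dx":0.0147,"dy":0.0253,"yaw":1.8},{"dx":0.0154,"dy":0.0265,"yaw":1.8},{"dx":0.0154,"dy":0.0265,"yaw":1.8},{"dx":0.0154,"dy":0.0265,"yaw":1.8},{"dx":0.0154,"dy":0.0265,"yaw":1.8},{"dx":0.0154,"dy":0.0265,"yaw":1.8},{"dx":0.0154,"dy":0.0265,"yaw":1.8},{"dx":0.0154,"dy":0.0265,"yaw":1.8},{"dx":0.0154,"dy":0.0265,"yaw":1.8},{"dx":0.0154,"dy":0.0265,"yaw":1.8},{"dx":0.0154,"dy":0.0265,"yaw":1.8},{"dx":0.0154,"dy":0.0265,"yaw":1.8},{"dx":0.0154,"dy":0.0265,"yaw":1.8},{"dx":0.0154,"dy":0.0265,"yaw":1.8},{"dx":0.0154,"dy":0.0265,"yaw":1.8},{"dx":0.0154,"dy":0.0265,"yaw":1.8},{"dx":0.008,"dy":0.0138,"yaw":1.8}], gripper=0)

```text
$.deltas[0]: bad value
```

Run:
```python
from h import *
s=state();print(s)
c=read_camera("wrist");np.save("wrist",dict(c),allow_pickle=True);save("w1",c["color"])
s=state();print(s["eef_pos"],s["tcp_rot"],s["ft_force"])
def show(k,near,mask):
    m,p=big(mask,near);r=cv2.minAreaRect(np.argwhere(m)[:,::-1].astype(np.float32));z=np.median(pts(c)[...,2][m])
    w=np.array([plane(c,q,{"red":22,"blue":70}[k]) for q in cv2.boxPoints(r)]);print(k,m.sum(),p,z,w[:,:2].round(1).tolist(),w.mean(0).round(1))
H=cv2.cvtColor(c["color"],cv2.COLOR_RGB2HSV).astype(int); h,sa,v=H[...,0],H[...,1],H[...,2]
red=((h<6)|(h>174))&(sa>180)&(v>100);bl=(h>100)&(h<130)&(sa>150)
for k,m in(("red",red),("blue",bl)):
    if m.sum()>50: show(k,np.argwhere(m)[:,::-1].mean(0),m)
```

```text
{'t': 0.1, 'joints': array([-1.30455189e+00,  4.91524074e-01,  1.55941793e+00,  3.25860009e-05,
        1.09171012e+00, -1.05584755e-01]), 'qvel': array([ 0.0005367 , -0.00314808, -0.00136139, -0.00024097,  0.00086078,
        0.00100367]), 'tau': array([ 3.05786954e-03, -6.13624120e+01, -2.58606148e+01,  6.94000488e-02,
        4.70335514e-02, -7.75651552e-05]), 'eef_pos': array([ 227.05623276, -582.07116976,  233.09464215]), 'tcp_rot': array([-3.14054213e+00, -1.40396228e-04,  3.71814082e-01]), 'ft_force': array([-0.34280065, -0.5729294 , -0.78594055]), 'moment': array([-0.02391878,  0.01504787,  0.03808268]), 'grip_force': 0.0, 'opening': 1.0005392426414534}
[ 227.01644128 -582.11447037  233.20097433] [-3.14073175e+00 -1.20227438e-04  3.71758215e-01] [ 0.02101037 -0.25326391 -0.25522958]
```

View pics/w1.png

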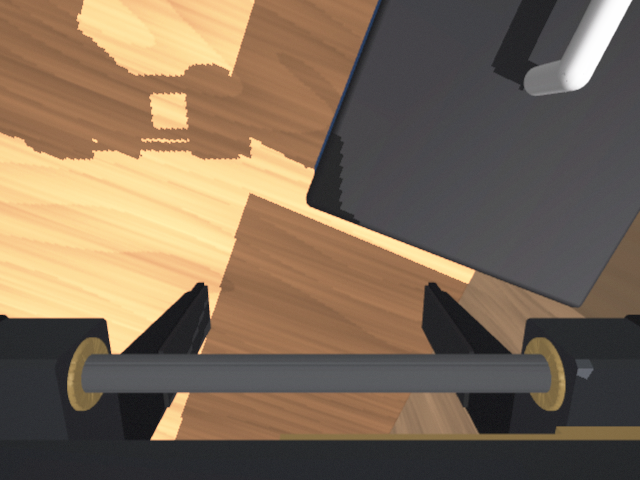

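Run:
```python
from h import *
for n,rs in(("wrist",[(320,210),(580,305),(385,20),(500,150),(570,85),(280,300)]),("top",[(562,210),(580,365),(600,280),(637,290),(515,258),(505,215)])):
    c=np.load(n+".npy",allow_pickle=True).item();P=pts(c)
    print(n,[(q,P[q[1],q[0]].round(0).tolist()) for q in rs])
```

```text
wrist [((320, 210), [259.0, -571.0, 157.0]), ((580, 305), [262.0, -735.0, 158.0]), ((385, 20), [358.0, -566.0, 160.0]), ((500, 150), [324.0, -648.0, 159.0]), ((570, 85), [355.0, -648.0, 195.0]), ((280, 300), [130.0, -580.0, -1.0])]
top [((562, 210), [621.0, -563.0, 30.0]), ((580, 365), [250.0, -593.0, 0.0]), ((600, 280), [447.0, -564.0, 150.0]), ((637, 290), [425.0, -632.0, 161.0]), ((515, 258), [493.0, -378.0, 168.0]), ((505, 215), [615.0, -435.0, 3.0])]
```

The toolbox top is about 160 mm (handle about 195 mm), below the 214 mm fingertips and off the path. The spray can is at (493,-378), also clear. The call was refused because it lacked dz, so I resend it with all keys.

>>> arm_command(deltas=[{"dx":0.0073,"dy":0.0126,"dz":0,"yaw":1.0},{"dx":0.0147,"dy":0.0253,"dz":0,"yaw":1.8},{"dx":0.0147,"dy":0.0253,"dz":0,"yaw":1.8},{"dx":0.0147,"dy":0.0253,"dz":0,"yaw":1.8},{"dx":0.0154,"dy":0.0265,"dz":0,"yaw":1.8},{"dx":0.0154,"dy":0.0265,"dz":0,"yaw":1.8},{"dx":0.0154,"dy":0.0265,"dz":0,"yaw":1.8},{"dx":0.0154,"dy":0.0265,"dz":0,"yaw":1.8},{"dx":0.0154,"dy":0.0265,"dz":0,"yaw":1.8},{"dx":0.0154,"dy":0.0265,"dz":0,"yaw":1.8},{"dx":0.0154,"dy":0.0265,"dz":0,"yaw":1.8},{"dx":0.0154,"dy":0.0265,"dz":0,"yaw":1.8},{"dx":0.0154,"dy":0.0265,"dz":0,"yaw":1.8},{"dx":0.0154,"dy":0.0265,"dz":0,"yaw":1.8},{"dx":0.0154,"dy":0.0265,"dz":0,"yaw":1.8},{"dx":0.0154,"dy":0.0265,"dz":0,"yaw":1.8},{"dx":0.0154,"dy":0.0265,"dz":0,"yaw":1.8},{"dx":0.0154,"dy":0.0265,"dz":0,"yaw":1.8},{"dx":0.0154,"dy":0.0265,"dz":0,"yaw":1.8},{"dx":0.008,"dy":0.0138,"dz":0,"yaw":1.8}], gripper=0)

```text
t: 2.15
eef_pos: [517.7, -79.9, 233.6]
tcp_rot: [-3.141, -0.0, 0.99]
ft_force: [0.0, 0.2, -0.7]
opening: 0.002
grip_force: 0.0
```

```bash
cat > w.py <<'E'
from h import *
import sys
c=read_camera("wrist");np.save("wrist",dict(c),allow_pickle=True);save(sys.argv[1],c["color"])
s=state();print(s["t"],s["eef_pos"],s["tcp_rot"],s["ft_force"],s["opening"])
H=cv2.cvtColor(c["color"],cv2.COLOR_RGB2HSV).astype(int); h,sa,v=H[...,0],H[...,1],H[...,2]
for k,m,z in(("red",((h<6)|(h>174))&(sa>180)&(v>100),22),("blue",(h>100)&(h<130)&(sa>150),70),("white",(sa<50)&(v>190),70)):
    if m.sum()<50: continue
    n,l,st,ce=cv2.connectedComponentsWithStats(m.astype(np.uint8));m=l==1+st[1:,4].argmax()
    r=cv2.minAreaRect(np.argwhere(m)[:,::-1].astype(np.float32))
    w=np.array([plane(c,q,z) for q in cv2.boxPoints(r)]);print(k,m.sum(),np.round(r[0]),np.median(pts(c)[...,2][m]).round(1),w[:,:2].round(1).tolist(),w.mean(0).round(1))
E
python3 w.py w2
```

```text
2.2 [518.25398744 -78.99990721 233.62019802] [-3.14155977e+00 -6.82987368e-04  9.92183667e-01] [ 0.48997272 -0.07579213 -1.01551738] 0.004868536011405998
red 3073 [318. 220.] 21.8 [[473.8, -110.2], [524.5, -35.3], [559.9, -58.5], [511.6, -135.1]] [517.5 -84.8  22. ]
blue 1139 [319. 115.] 70.8 [[555.3, 5.8], [581.3, 2.2], [579.1, -23.8], [552.5, -20.3]] [567.1  -9.   70. ]
white 7112 [321. 114.] 69.8 [[557.8, 43.1], [620.7, 1.7], [580.5, -65.1], [512.9, -20.8]] [568.  -10.3  70. ]
```

View pics/w2.png

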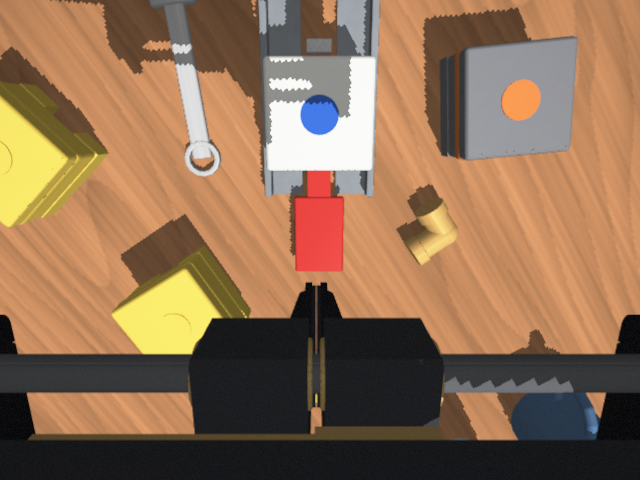

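The wrist view shows the dock's axis vertical. The cartridge is at (320,115), the pad at (318,233) and the fingertips at (316,290). The gripper is about 2 mm left of the centre line, at dock x = -134, so I correct that and descend to just above the pad.

>>> arm_command(deltas=[{"dx":0.0017,"dy":-0.0011,"dz":-0.012,"yaw":0},{"dx":0,"dy":0,"dz":-0.02,"yaw":0},{"dx":0,"dy":0,"dz":-0.02,"yaw":0},{"dx":0,"dy":0,"dz":-0.02,"yaw":0},{"dx":0,"dy":0,"dz":-0.02,"yaw":0},{"dx":0,"dy":0,"dz":-0.02,"yaw":0},{"dx":0,"dy":0,"dz":-0.02,"yaw":0},{"dx":0,"dy":0,"dz":-0.02,"yaw":0},{"dx":0,"dy":0,"dz":-0.02,"yaw":0},{"dx":0,"dy":0,"dz":-0.012,"yaw":0},{"dx":0,"dy":0,"dz":-0.004,"yaw":0},{"dx":0,"dy":0,"dz":0,"yaw":0},{"dx":0,"dy":0,"dz":0,"yaw":0}])

```text
t: 3.5
eef_pos: [519.3, -83.8, 46.2]
tcp_rot: [3.141, -0.0, 0.986]
ft_force: [0.6, -0.3, 1.6]
opening: 0.006
grip_force: 0.0
```

>>> arm_command(deltas=[{"dx":0,"dy":0,"dz":-0.003,"yaw":0},{"dx":0,"dy":0,"dz":-0.003,"yaw":0},{"dx":0,"dy":0,"dz":-0.003,"yaw":0},{"dx":0,"dy":0,"dz":-0.003,"yaw":0},{"dx":0,"dy":0,"dz":-0.0025,"yaw":0},{"dx":0,"dy":0,"dz":0,"yaw":0},{"dx":0,"dy":0,"dz":0,"yaw":0},{"dx":0,"dy":0,"dz":0,"yaw":0}])

```text
t: 4.3
eef_pos: [519.3, -83.6, 31.3]
tcp_rot: [3.141, -0.0, 0.986]
ft_force: [1.8, -0.5, 2.5]
opening: 0.007
grip_force: 1.1
```

```bash
python3 w.py w3
```

```text
4.35 [519.32190438 -83.61789853  31.28204761] [ 3.14113671e+00 -1.08169777e-04  9.86205308e-01] [ 2.05879552 -0.04187837  2.9525418 ] 0.0051521990977850185
red 4847 [314. 276.] 11.7 [[522.6, -42.1], [555.2, -63.7], [536.6, -93.8], [502.2, -71.0]] [529.2 -67.6  22. ]
blue 10097 [310.  83.] 70.8 [[563.7, 9.7], [585.9, -5.0], [571.5, -28.4], [547.6, -12.6]] [567.2  -9.1  70. ]
white 23557 [380. 102.] 69.8 [[573.5, 9.7], [609.8, -14.3], [586.6, -58.4], [545.4, -31.1]] [578.8 -23.5  70. ]
```

The catch is pressed about 10 mm (pad top seen at 11.7 mm, 2.5 N on the tool). The gap to the rear face is about 39 mm. I slide along the dock, staying down.

>>> arm_command(deltas=[{"dx":0.0022,"dy":0.0033,"dz":0,"yaw":0},{"dx":0.0033,"dy":0.005,"dz":0,"yaw":0},{"dx":0.0033,"dy":0.005,"dz":0,"yaw":0},{"dx":0.0033,"dy":0.005,"dz":0,"yaw":0},{"dx":0.0033,"dy":0.005,"dz":0,"yaw":0},{"dx":0.0022,"dy":0.0033,"dz":0,"yaw":0},{"dx":0.0022,"dy":0.0033,"dz":0,"yaw":0},{"dx":0.0022,"dy":0.0033,"dz":0,"yaw":0},{"dx":0.0022,"dy":0.0033,"dz":0,"yaw":0},{"dx":0.0022,"dy":0.0033,"dz":0,"yaw":0},{"dx":0.0022,"dy":0.0033,"dz":0,"yaw":0},{"dx":0.0022,"dy":0.0033,"dz":0,"yaw":0}])

```text
t: 5.55
eef_pos: [549.6, -37.4, 31.2]
tcp_rot: [-3.141, 0.001, 0.986]
ft_force: [-4.7, -6.5, 4.6]
opening: 0.003
grip_force: 4.2
```

```bash
python3 w.py w4
```

```text
5.6 [549.86705285 -37.01812757  31.14713576] [-3.14096740e+00  6.71833867e-04  9.86198067e-01] [-2.73630893 -4.92067308  2.49418797] 0.0065943525183302905
red 244 [316. 416.] 11.7 [[515.7, -83.7], [526.5, -69.0], [530.4, -71.9], [519.7, -86.7]] [523.1 -77.8  22. ]
blue 7749 [312. 222.] 70.8 [[574.7, 25.8], [596.7, 11.2], [582.3, -12.1], [558.7, 3.5]] [578.1   7.1  70. ]
white 13310 [400. 139.] 69.7 [[603.8, 36.1], [631.2, 17.9], [615.7, -11.4], [585.9, 8.3]] [609.2  12.7  70. ]
```

The cartridge slid about 19.5 mm, to x ≈ -30, with the catch still held down. I continue low for 28 mm.

>>> arm_command(deltas=[{"dx":0.0022,"dy":0.0033,"dz":0,"yaw":0},{"dx":0.0022,"dy":0.0033,"dz":0,"yaw":0},{"dx":0.0022,"dy":0.0033,"dz":0,"yaw":0},{"dx":0.0022,"dy":0.0033,"dz":0,"yaw":0},{"dx":0.0022,"dy":0.0033,"dz":0,"yaw":0},{"dx":0.0022,"dy":0.0033,"dz":0,"yaw":0},{"dx":0.0022,"dy":0.0033,"dz":0,"yaw":0},{"dx":0,"dy":0,"dz":0,"yaw":0}])

```text
t: 6.4
eef_pos: [565.2, -14.0, 31.1]
tcp_rot: [-3.141, 0.0, 0.986]
ft_force: [-1.6, -1.9, 3.5]
opening: 0.002
grip_force: 1.7
```

```bash
python3 w.py w5
python3 - <<'E'
from h import *
for n in("top","scene"):
    c=read_camera(n);np.save(n+"2",dict(c),allow_pickle=True)
c=np.load("wrist.npy",allow_pickle=True).item();P=pts(c)
# red strip/pad height now
H=cv2.cvtColor(c["color"],cv2.COLOR_RGB2HSV).astype(int);m=((H[...,0]<6)|(H[...,0]>174))&(H[...,1]>150)&(H[...,2]>60)
print(m.sum(),np.percentile(P[...,2][m],[10,50,90]) if m.any() else "")
E
```

```text
6.45 [565.21582797 -13.9637582   31.12034251] [-3.14115671e+00  2.87453814e-04  9.86198258e-01] [-0.94403373 -1.10640879  2.7617672 ] 0.0029233444120523666
red 240 [316. 420.] 11.6 [[531.4, -60.2], [540.1, -48.4], [543.9, -51.3], [535.4, -63.2]] [537.7 -55.8  22. ]
blue 7747 [312. 222.] 70.8 [[590.3, 49.3], [612.3, 34.7], [597.9, 11.4], [574.4, 26.9]] [593.7  30.6  70. ]
white 12403 [406. 140.] 69.7 [[622.2, 57.7], [646.8, 41.4], [631.2, 11.8], [604.4, 29.6]] [626.1  35.1  70. ]
327 [10.79387562 11.65876342 71.645298  ]
```

The cartridge is at x ≈ -1 and covers the pin. I back off 4 mm, raise the tip to about 39 mm, and push high.

>>> arm_command(deltas=[{"dx":-0.0022,"dy":-0.0033,"dz":0,"yaw":0},{"dx":0,"dy":0,"dz":0.007,"yaw":0},{"dx":0,"dy":0,"dz":0.01,"yaw":0},{"dx":0,"dy":0,"dz":0.01,"yaw":0},{"dx":0,"dy":0,"dz":0,"yaw":0},{"dx":0.0022,"dy":0.0033,"dz":0,"yaw":0},{"dx":0.0022,"dy":0.0033,"dz":0,"yaw":0},{"dx":0.0022,"dy":0.0033,"dz":0,"yaw":0},{"dx":0.0022,"dy":0.0033,"dz":0,"yaw":0},{"dx":0.0022,"dy":0.0033,"dz":0,"yaw":0},{"dx":0.0022,"dy":0.0033,"dz":0,"yaw":0},{"dx":0.0022,"dy":0.0033,"dz":0,"yaw":0},{"dx":0.0022,"dy":0.0033,"dz":0,"yaw":0},{"dx":0.0022,"dy":0.0033,"dz":0,"yaw":0},{"dx":0.0022,"dy":0.0033,"dz":0,"yaw":0},{"dx":0.0022,"dy":0.0033,"dz":0,"yaw":0},{"dx":0,"dy":0,"dz":0,"yaw":0}])

```text
t: 8.25
eef_pos: [587.2, 18.8, 58.1]
tcp_rot: [-3.141, 0.001, 0.987]
ft_force: [-2.5, -3.9, 4.3]
opening: 0.003
grip_force: 2.4
```

```bash
python3 w.py w6
```

```text
8.3 [587.14406777  18.79781189  58.04750074] [-3.14112825e+00  9.42331111e-04  9.86506688e-01] [-3.46300371 -3.73606957  3.64012202] 0.006474481917842525
red 31 [311. 422.] 14.5 [[547.1, -34.6], [548.5, -35.3], [541.7, -47.4], [540.3, -46.7]] [544.4 -41.   22. ]
blue 5157 [312. 204.] 70.8 [[611.9, 82.2], [633.9, 67.7], [619.3, 44.5], [596.1, 59.8]] [615.3  63.5  70. ]
white 5763 [382. 114.] 69.7 [[641.1, 93.2], [669.0, 74.8], [659.5, 57.7], [630.5, 76.9]] [650.   75.7  70. ]
```

x ≈ 38, with 15 mm still to go. I slow down.

>>> arm_command(deltas=[{"dx":0.00165,"dy":0.0025,"dz":0,"yaw":0},{"dx":0.00165,"dy":0.0025,"dz":0,"yaw":0},{"dx":0.00165,"dy":0.0025,"dz":0,"yaw":0},{"dx":0.00165,"dy":0.0025,"dz":0,"yaw":0},{"dx":0.0008,"dy":0.0013,"dz":0,"yaw":0},{"dx":0,"dy":0,"dz":0,"yaw":0}])

```text
t: 8.9
eef_pos: [594.3, 29.7, 58.0]
tcp_rot: [-3.141, 0.002, 0.987]
ft_force: [-4.6, -7.2, 6.2]
opening: 0.005
grip_force: 4.2
```

```bash
python3 w.py w7
```

```text
8.95 [594.25887528  29.71118971  58.02191583] [-3.14071827e+00  1.59042755e-03  9.86372097e-01] [-4.65849485 -7.69865332  6.80485265] 0.005456169366260985
red 31 [311. 422.] 21.6 [[554.7, -23.8], [555.6, -24.3], [548.4, -36.2], [547.4, -35.7]] [551.5 -30.   22. ]
blue 5164 [312. 204.] 70.8 [[619.1, 93.2], [641.0, 78.6], [626.5, 55.4], [603.3, 70.8]] [622.5  74.5  70. ]
white 5775 [383. 114.] 69.7 [[638.0, 87.2], [648.7, 103.8], [676.3, 85.6], [666.7, 68.2]] [657.4  86.2  70. ]
```

The catch has sprung up (strip at 21.6 mm) and x ≈ 51. I press a few mm more until it meets the stop.

>>> arm_command(deltas=[{"dx":0.0006,"dy":0.0008,"dz":0,"yaw":0},{"dx":0.0006,"dy":0.0008,"dz":0,"yaw":0},{"dx":0,"dy":0,"dz":0,"yaw":0}])

```text
t: 9.25
eef_pos: [594.6, 29.7, 58.1]
tcp_rot: [-3.14, 0.004, 0.987]
ft_force: [-9.9, -19.1, 10.0]
opening: 0.003
grip_force: 11.0
```

The force rose to 21 N with no further travel, so it is against the stop. I back off and lift clear.

>>> arm_command(deltas=[{"dx":-0.0022,"dy":-0.0033,"dz":0,"yaw":0},{"dx":-0.0033,"dy":-0.005,"dz":0,"yaw":0},{"dx":0,"dy":0,"dz":0.01,"yaw":0},{"dx":-0.0033,"dy":-0.005,"dz":0.02,"yaw":0},{"dx":-0.005,"dy":-0.008,"dz":0.025,"yaw":0},{"dx":-0.005,"dy":-0.008,"dz":0.025,"yaw":0},{"dx":-0.005,"dy":-0.008,"dz":0.025,"yaw":0},{"dx":-0.005,"dy":-0.008,"dz":0.025,"yaw":0},{"dx":-0.005,"dy":-0.008,"dz":0.02,"yaw":0},{"dx":0,"dy":0,"dz":0,"yaw":0},{"dx":0,"dy":0,"dz":0,"yaw":0}])

```text
t: 10.35
eef_pos: [562.2, -21.2, 208.4]
tcp_rot: [3.141, -0.0, 0.986]
ft_force: [-0.3, -0.0, -1.1]
opening: 0.003
grip_force: 0.0
```

```bash
python3 w.py w8
```

```text
10.4 [562.03180187 -21.10421293 207.70354907] [-3.14113773e+00  9.14642727e-05  9.86232535e-01] [ 0.03177569  0.82572898 -0.24538035] 0.0028841250628811443
red 161 [294. 294.] 21.6 [[491.6, -62.7], [526.8, -49.1], [531.9, -64.7], [496.5, -78.8]] [511.7 -63.8  22. ]
blue 1477 [312.  70.] 70.9 [[606.6, 85.6], [632.6, 89.6], [639.1, 63.8], [612.7, 59.2]] [622.7  74.6  70. ]
white 3979 [180. 168.] 7.0 [[524.8, 132.8], [552.7, 121.5], [498.5, 5.0], [466.6, 17.0]] [510.6  69.1  70. ]
```

View pics/w8.png

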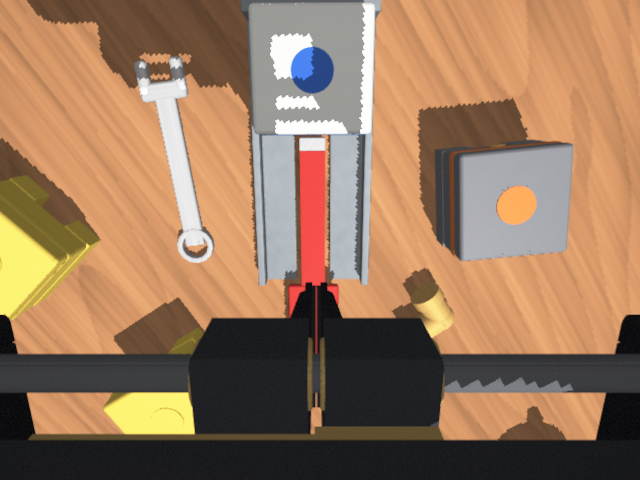

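The picture shows the cartridge (312,70) against the end stop at the top. The pin is up behind it at (313,144) and the bystanders are where they were. I hand in the job.

```bash
python3 -c "
from cell import job_done
print(job_done())"
```

```text
the job is handed in; nothing more can be done
None
```

The cartridge is home against the end stop, the catch has sprung up behind it, the arm is clear of everything, and the job is handed in; no verdict was shown.

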